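# Trip-test the roller limit switch

## Task

Test the limit switch whose arm carries a roller before it goes onto the lathe: push its arm sideways, towards the side of the housing where the cable gland sticks out, until it leans over about 45 degrees and has tripped, then let it spring back upright. Do not push it down onto its stop or trip it the other way, and leave the arm of the other switch, the one with a plain rod, alone.

Things in the scene. Friction and masses are not known exactly. Their poses are not given: they have to be found in the camera images.
- roller_switch: fixed limit switch: grey metal housing 36 x 40 x 96 mm (x, y, z) on a steel foot plate 60 x 64 mm. Origin: centre of the foot's underside, on the table; z up. A black cable gland sticks out of its +y side, to 46 mm from the origin, 30 mm up; +y is the way to push. The arm swings in the plane x = -26 mm about a level shaft 82 mm above the table. The housing may face any way
- roller (a point): centre of the black roller (24 mm across, 10 mm thick) at the upper end of the flat steel arm (11 mm wide): 70 mm from the arm's shaft, 152 mm above the table while the arm stands upright, all well clear above the housing. It moves with the arm
- roller_arm (a joint): lean of the roller arm, rad: 0 upright at rest, positive towards the housing's +y (gland) side. It trips at 0.45 (roller 30 mm aside); at 0.8 the roller is 50 mm aside and 21 mm lower; beyond 1.1 (62 mm aside) it counts as forced onto its stop (1.3). A spring of 0.45 N m/rad (5 N at the roller at 45 degrees) brings it back upright when let go
- rod_switch: a like limit switch, to be left alone: same housing, foot, gland and axes, but its arm is a plain steel rod 6 mm thick without a roller, standing to 170 mm above the table. It stands 0.23 m or more to the left or right of the roller switch. Origin: centre of the foot's underside
- rod_arm (a joint): lean of the rod arm, rad: 0 upright at rest, positive towards its housing's +y (gland) side

How it is judged:
By the outcome, as a careful person would: the job done as asked, in the order asked, and still so for the second after the job is handed in, with the robot touching nothing.
It also fails if it takes over 40 s, if anything falls off the work surface, if the arm or the gripper's body presses on something with over 40 N, if the wrist force passes 120 N, or if a joint passes its speed limit or range.

## Robot

A 6-joint arm with a two-finger parallel gripper is mounted at the origin on the work surface; the furniture and walls round the work are solid. World frame = base frame: x ahead of the robot, y to its left, z up, the work surface at z = 0. Lengths are in m, angles in degrees, forces in N, time in s.
With the tool pointing down it reaches from about 0.3 to 0.85 m from the base axis. Payload 4.2 kg.
Tool frame: the origin (TCP) lies at the centre of the arm's flange, where the gripper is bolted on; the fingertips stand 191 mm ahead of it and the grasp point (between the pads) lies 172 mm ahead of it; y points along the fingers, z is the direction in which the jaws open and shut, and the axes are right-handed (so a half turn about y gives the same grasp; the last joint's range is limited). The gripper opens to 91 mm and grips with 3 to 60 N. Pads are 32 mm wide; open, the fingers measure 118 mm over their backs; the gripper's body (76 mm by 178 mm) begins 60 mm behind the grasp point.
Start: joints at [-68.583, 18.312, 89.639, -0, 72.044, -1.146], TCP at [0.221, -0.531, 0.405] pointing down, gripper open.
Joint ranges: [-177.97, 177.97], [-48.28, 115.42], [12.27, 149.76], [-77.06, 257.06], [2.81, 150.46], [-146.56, 146.56]. Speed limits (degrees/s): [147.25, 147.25, 180, 180, 180, 180].

## Interface

Orientations are given as [roll, pitch, yaw] about the fixed x, y, z axes, in that order (R = Rz(yaw) Ry(pitch) Rx(roll)).
In Python, from rig import manip gives the robot as it stands.
- The arm moves only by the tool servo_tool, never from a script. Its argument "deltas" is a list of rows, each a list of 7 numbers: the finger opening in mm, from 0 to 91.2, then the shift along the tool's x, y, z scaled (see below), then the turn, a rotation vector about the tool's x, y, z scaled (see below). A call has 1 to 5 rows; each row is the pose to reach, as a shift and turn from the pose measured when the call began, along the tool's axes at that moment; what a row does not reach only later rows make up. The controller multiplies each number of a shift by 1000 mm and each number of a turn by 45 degrees. A row lasts 1/12 s, in which the tool goes at most 41.7 mm and 7.16 degrees, less where a joint would pass 70% of its speed; a pose out of reach is approached as far as the arm can. A call with a number of a shift or a turn outside -1 to 1 is refused whole. A call with a gripper value outside its range is refused whole. The fingers move at their own pace and stop on an object; "squeeze" is the grip in N (left out, the last holds). Time passes only in rows, so rows that repeat a pose let the fingers close. It gives the time, the measured TCP pose, the force and the opening at its end, in the units of the state.
- manip.observe(): the state, without advancing time (a new reading comes with each control period).
- manip.get_image(name): name is "side" or "top"; returns the picture (480x640x3 uint8, blue, green, red); there is no depth.
- manip.camera_params(name): a dict with "fx", "fy", "cx", "cy" (pixels), "R" (3x3) and "t" (3): a world point X has camera coordinates R X + t. Camera axes: x right, y down, z forward; pixel columns grow to the right and rows downward; lengths in m; the calibration is good to about 2 mm. A picture is of the moment at which its call begins. camera_params takes no time and is no camera call.
- manip.sign_off(): hands the job in, once; it reports no verdict.
Trained networks look in the newest picture that a camera, given by its name, has taken for a name from the list of things; names that differ only in an ending like _2 or _b are one class to them, and where a whole thing is asked for, a point or a joint stands for the part that bears it (a point fixed in the world has none). Each returns a list of dicts, best first, with "confidence" (0 to 1); they miss things now and then, are a little off and sometimes report something else, mostly with a low value. They report only what shows in the picture. A call takes as long as a camera call.
- manip.trace(camera, thing): "mask" (480x640 bool, what is visible of it) and "box" ([centre column, centre row, width, height] in pixels, round what is visible of it).
The state is a dict: "t": time; "joint_positions": joint angles; "qvel": joint speeds; "joint_efforts": joint torques, N m; "position": TCP position; "tool_rot": TCP orientation; "contact_force": force on the tool from outside, world axes, zero at the start; "torque": the same for the moment, N m; "grip_width": opening from 0.0 (shut) to 1.0 (fully open).
Only numpy, scipy, OpenCV 4.12 (cv2) and the standard library are available. Lean on these libraries where they do the work, as an engineer would, in place of code of your own. Each camera call takes 0.05 s, during which the arm holds its last target. There are 200 camera calls.

## Working session

There is one attempt and no reset: what is moved stays moved. The work goes in short steps, Python scripts to look and compute and a tool call to move; the robot and the scene stay as the last step left them, time stands still between calls to the robot, and variables do not carry over. Pictures are saved under pics/ and viewed, about 8 in all and at most 12, crops included, and the job is handed in when it is done.

Besides the shell and the picture viewer there is one more tool, called after ">>>" as name(argument=value, ...) on one line, values as JSON. servo_tool: Moves the arm, as the interface text tells. Shifts and turns lie within -1 to 1; 1 stands for 1000 mm of shift or 45 degrees of turn. Its arguments: {"type":"object","properties":{"deltas":{"type":"array","items":{"type":"array","items":{"type":"number"}}},"squeeze":{"type":"number"}},"required":["deltas"]}

```bash
mkdir -p pics
python3 - <<'E'
from rig import manip
import cv2,numpy as np
s=manip.observe();print(s)
for c in("side","top"):
    im=manip.get_image(c);cv2.imwrite(f"pics/{c}0.png",im)
    p=manip.camera_params(c);print(c,p)
    for n in("roller_switch","roller","rod_switch"):
        for d in manip.trace(c,n)[:3]:print(n,round(d["confidence"],2),np.round(d["box"],1))
E
```

```text
{'t': 0.0, 'joint_positions': array([-6.85842027e+01,  1.83505417e+01,  8.97090314e+01, -1.37259043e-03,
        7.20424003e+01, -1.14629966e+00]), 'qvel': array([ 0.05418057,  0.0106439 , -0.03059143,  0.09838986,  0.03138501,
       -0.0203073 ]), 'joint_efforts': array([-3.70219414e-04, -4.12461877e+01, -2.31972367e+01,  7.26618455e-02,
        4.57818643e-02, -1.73503581e-04]), 'position': array([ 0.22054611, -0.53082463,  0.40391321]), 'tool_rot': array([-9.01019791e+01,  7.35305933e-04, -1.57437479e+02]), 'contact_force': array([-0.45617642, -0.14763341, -0.33154638]), 'torque': array([0.01378429, 0.00516013, 0.02229307]), 'grip_width': 1.003708369645047}
side {'fx': 488.0182352205221, 'fy': 488.0182352205221, 'cx': 323.63892530580495, 'cy': 239.9460053273712, 'R': array([[-0.92639598, -0.37625785,  0.01484987],
       [-0.22305861,  0.51657268, -0.82667861],
       [ 0.30337328, -0.76914413, -0.56247841]]), 't': array([0.40770391, 0.22254372, 0.76280982])}
roller_switch 0.97 [326.1 226.8  42.9  74.6]
roller 0.52 [339.9 208.6  11.   40.4]
rod_switch 0.78 [289.6 328.   47.9  75.4]
top {'fx': 564.1188743926259, 'fy': 564.1188743926259, 'cx': 320.7216887470763, 'cy': 240.1255274775481, 'R': array([[ 0.02804909, -0.9995791 , -0.00740757],
       [-0.988232  , -0.02661441, -0.15062931],
       [ 0.15036876,  0.01154541, -0.98856256]]), 't': array([-0.03110164,  0.45974666,  0.92678373])}
roller_switch 0.94 [400.3 224.1  45.   47.1]
roller 0.78 [408.1 229.4  20.2  13.9]
rod_switch 0.72 [238.8 249.   53.6  51.3]
```

View pics/side0.png

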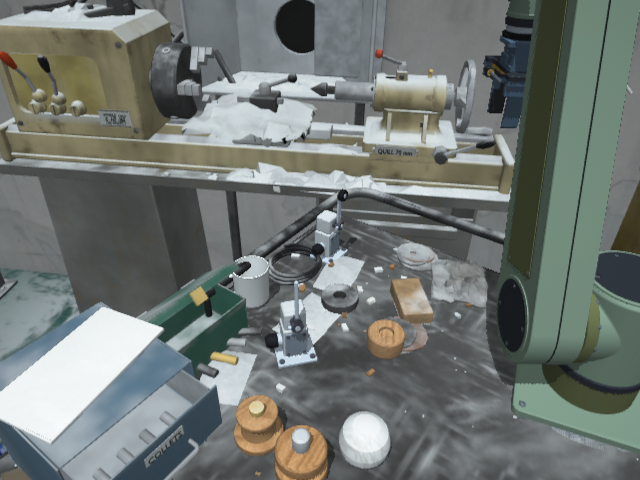

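View pics/top0.png

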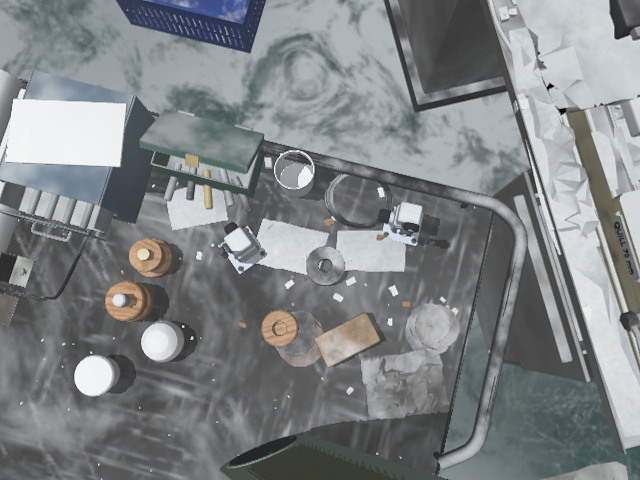

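Side: the roller switch is near (327,230), with its black roller at about (343,196) and gland at about (317,249). The rod switch is near (293,335). Top: the roller switch is near (408,222) with its gland to the left at about (384,215), and the rod switch is near (240,248). Next I'll enlarge the roller switch.

Run:
```python
import cv2,numpy as np
a=cv2.imread("pics/side0.png")[180:280,285:385];b=cv2.imread("pics/top0.png")[180:280,365:465]
cv2.imwrite("pics/z0.png",np.hstack([cv2.resize(i,(400,400),interpolation=cv2.INTER_CUBIC) for i in(a,b)]))
```

```text
(no output)
```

View pics/z0.png

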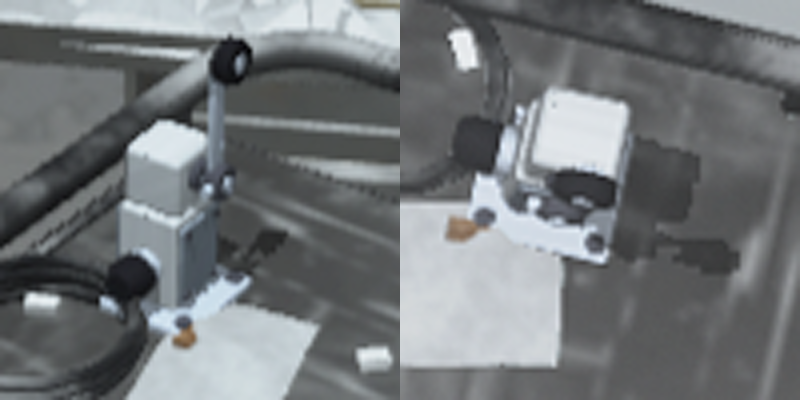

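The zoom shows the roller at side (342.7,195.2) and top (411.3,226.8). The gland is at side (317.5,248.2) and top (383.8,215.5). In the top view the foot's front edge runs from (382.5,231) to (417,245.8).

```bash
cat > h.py <<'E'
from rig import manip
import numpy as np,cv2
from scipy.spatial.transform import Rotation as Ro
C={c:manip.camera_params(c) for c in("side","top")}
def P(c):
    p=C[c];K=np.array([[p["fx"],0,p["cx"]],[0,p["fy"],p["cy"]],[0,0,1]]);return K@np.c_[p["R"],p["t"]]
def tri(s,t):
    X=cv2.triangulatePoints(P("side"),P("top"),np.array(s,float).reshape(2,1),np.array(t,float).reshape(2,1))[:,0];return X[:3]/X[3]
def proj(c,X):
    q=P(c)@np.r_[X,1];return q[:2]/q[2]
def plane(c,uv,z):
    M=P(c);A=np.c_[M[:,0],M[:,1],M[:,2]*z+M[:,3]];q=np.linalg.solve(A,np.r_[uv,1]);return np.r_[q[:2]/q[2],z]
E
python3 - <<'E'
from h import *
r=tri((342.7,195.2),(411.3,226.8));g=tri((317.5,248.2),(383.8,215.5))
print("roller",r,proj("side",r),proj("top",r),"gland",g)
a=plane("top",(382.5,231),.006);b=plane("top",(417,245.8),.006);print(a,b,np.linalg.norm(a-b),"yaw of +y",np.degrees(np.arctan2(*(a-b)[1::-1])))
yaw=np.arctan2(*(a-b)[1::-1])
# fit origin,yaw with model: roller(-?,0,.152) at x=-26, gland mid (0,~36,30), foot corners(-30,+-32,6)
from scipy.optimize import least_squares
def res(p):
    c,s=np.cos(p[2]),np.sin(p[2]);f=lambda x,y,z:np.array([p[0]+c*x-s*y,p[1]+s*x+c*y,z])
    o=[]
    for X,S,T in [((-.026,0,.152),(342.7,195.2),(411.3,226.8)),((0,.038,.03),(317.5,248.2),(383.8,215.5)),((-.03,.032,.006),None,(382.5,231)),((-.03,-.032,.006),None,(417,245.8))]:
        if S: o+=list(proj("side",f(*X))-S)
        o+=list(proj("top",f(*X))-T)
    return o
q=least_squares(res,[r[0]+.02,r[1],yaw-np.pi/2],loss="soft_l1");print(q.x,np.degrees(q.x[2]),np.round(q.fun,1))
s=manip.observe();R=Ro.from_euler("xyz",s["tool_rot"],degrees=True).as_matrix();print(R.round(3))
E
```

```text
roller [ 0.46636548 -0.15513992  0.15065082] [342.49399703 195.15902577] [411.34569589 226.99633499] gland [ 0.50572315 -0.12552536  0.03412429]
[ 0.48394872 -0.12627983  0.006     ] [ 0.45928677 -0.18692286  0.006     ] 0.06546593711360059 yaw of +y 67.86969626327618
[ 0.49530741 -0.16399609 -0.29782803] -17.064289290551578 [-1.9 -1.4  1.  -2.6 -0.2  1.   1.1  0.3 -1.   4.4 -0.7  1.1]
[[-0.923 -0.     0.384]
 [-0.384  0.    -0.923]
 [ 0.    -1.    -0.   ]]
```

Run:
```python
from h import *
for s,t in [((345,195),(512,215)),((400,204),(505,300)),((500,238),(440,460)),((240,270),(290,155))]:
    X=tri(s,t);print(X.round(3),proj("side",X)-s)
for z in(0,.1,.2):print(z,[plane("top",u,z).round(3) for u in((490,200),(510,225),(500,340),(440,460),(380,178))])
d=manip.trace("top","rod_switch")[0]["box"];print(plane("top",d[:2],.1))
```

```text
[ 0.516 -0.34   0.045] [3.14290512 0.55670085]
[ 0.375 -0.319  0.064] [5.3052046 0.5654672]
[ 0.144 -0.204  0.109] [14.616816  -0.6040443]
[0.595 0.036 0.067] [-3.00643792 -0.88912441]
0 [array([ 0.546, -0.318,  0.   ]), array([ 0.502, -0.352,  0.   ]), array([ 0.301, -0.33 ,  0.   ]), array([ 0.101, -0.227,  0.   ]), array([ 0.581, -0.121,  0.   ])]
0.1 [array([ 0.523, -0.288,  0.1  ]), array([ 0.483, -0.319,  0.1  ]), array([ 0.302, -0.3  ,  0.1  ]), array([ 0.123, -0.207,  0.1  ]), array([ 0.554, -0.112,  0.1  ])]
0.2 [array([ 0.499, -0.259,  0.2  ]), array([ 0.464, -0.287,  0.2  ]), array([ 0.304, -0.269,  0.2  ]), array([ 0.145, -0.187,  0.2  ]), array([ 0.527, -0.103,  0.2  ])]
[0.43277509 0.11021021 0.1       ]
```

>>> servo_tool(deltas=[[0,-0.033,0,-0.021,0,0,0],[0,-0.067,0,-0.042,0,0,0],[0,-0.1,0,-0.064,0,0,0],[0,-0.134,0,-0.085,0,0,0],[0,-0.167,0,-0.106,0,0,0]], squeeze=10)

```text
t: 0.87
position: [0.3348, -0.3674, 0.4048]
tool_rot: [-90.0, 0.0, -157.5]
contact_force: [1.0, -0.8, 0.5]
grip_width: 0.667
```

>>> servo_tool(deltas=[[0,-0.033,0,-0.021,0,0.15,0],[0,-0.067,0,-0.042,0,0.3,0],[0,-0.1,0,-0.064,0,0.45,0],[0,-0.134,0,-0.085,0,0.6,0],[0,-0.167,0,-0.106,0,0.75,0]])

```text
t: 1.28
position: [0.4398, -0.2176, 0.4051]
tool_rot: [-90.0, 0.1, 171.0]
contact_force: [0.5, -0.2, 0.8]
grip_width: 0.3
```

```bash
cat > n.py <<'E'
from h import *
import sys
def need(target,yawd):
    # tool -z -> yawd (deg), y down
    s=manip.observe();R=Ro.from_euler("xyz",s["tool_rot"],degrees=True)
    a=np.radians(yawd);z=-np.array([np.cos(a),np.sin(a),0]);y=np.array([0,0,-1.]);G=Ro.from_matrix(np.c_[np.cross(y,z),y,z])
    print("t",s["t"],s["position"].round(4),"F",s["contact_force"].round(2),"w",s["grip_width"],"J",s["joint_positions"].round(0))
    print("d",R.inv().apply(np.array(target)-s["position"]).round(4),"rot",((R.inv()*G).as_rotvec(degrees=True)/45).round(3))
E
python3 -c "
from n import *
need([.4475,-.207,.404],70)"
```

```text
t 1.2833 [ 0.4398 -0.2176  0.4051] F [ 0.5  -0.19  0.78] w 0.30014428438899815 J [-28.  11. 100.   0.  69.  71.]
d [-0.006   0.0011 -0.0117] rot [-0.     0.245 -0.001]
```

>>> servo_tool(deltas=[[0,-0.006,0.02,-0.012,0,0.12,0],[0,-0.006,0.04,-0.012,0,0.245,0],[0,-0.006,0.04,-0.012,0,0.245,0],[0,-0.006,0.04,-0.012,0,0.245,0],[0,-0.006,0.04,-0.012,0,0.245,0]])

```text
t: 1.7
position: [0.4477, -0.2072, 0.366]
tool_rot: [-90.0, 0.1, 160.1]
contact_force: [-1.0, -0.5, 0.3]
grip_width: 0.005
```

Run:
```python
from n import *
need([.4475,-.207,.314],70)
a=manip.get_image("side");b=manip.get_image("top")
for c in C:print(c,[d["box"].round(1) if hasattr(d["box"],"round") else d["box"] for d in manip.trace(c,"roller")[:1]])
print(proj("side",[.4475,-.207,.173]),proj("top",[.4475,-.207,.173]))
a=a[110:270,265:425];b=b[160:320,340:500]
cv2.imwrite("pics/z1.png",np.hstack([cv2.resize(i,(400,400),interpolation=cv2.INTER_CUBIC) for i in(a,b)]))
```

```text
t 1.7 [ 0.4477 -0.2072  0.366 ] F [-1.04 -0.5   0.31] w 0.004585437216714238 J [-26.  13. 104.  -0.  64.  84.]
d [ 0.0004  0.052  -0.0002] rot [-0.     0.002 -0.003]
side [[341.1, 208.3, 10.1, 41.4]]
top [[406.3, 232.8, 2.8, 5.3]]
[361.03323673 175.30481398] [449.32060493 238.03801792]
```

View pics/z1.png

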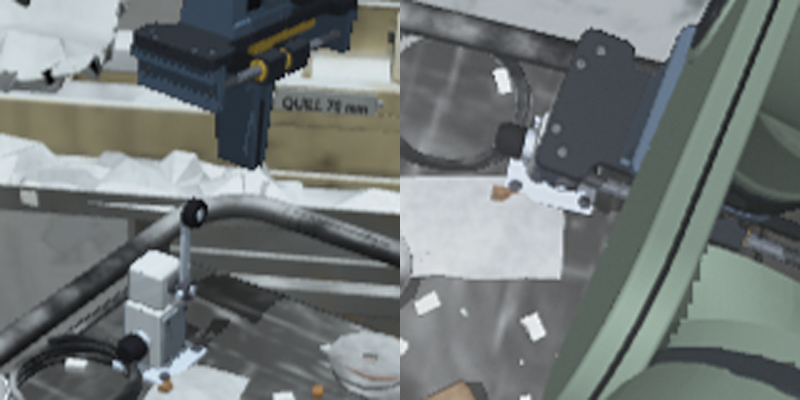

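The side view shows the closed fingertips at about (361,176), as predicted, beyond the roller at (342,195). In the top view the gripper is square to the housing. I'll descend now.

>>> servo_tool(deltas=[[0,0,0.02,0,0,0,0],[0,0,0.04,0,0,0,0],[0,0,0.052,0,0,0,0],[0,0,0.052,0,0,0,0],[0,0,0.052,0,0,0,0]])

```text
t: 2.32
position: [0.4476, -0.2077, 0.3144]
tool_rot: [-90.0, 0.2, 160.0]
contact_force: [-0.2, -1.1, 0.4]
grip_width: 0.0
```

>>> servo_tool(deltas=[[0,0,0,-0.008,0,0,0],[0,0,0,-0.016,0,0,0],[0,0,0,-0.024,0,0,0],[0,0,0,-0.024,0,0,0]])

```text
t: 2.65
position: [0.4565, -0.1838, 0.3151]
tool_rot: [-90.0, 0.2, 160.1]
contact_force: [0.1, -0.3, -0.7]
grip_width: 0.003
```

Run:
```python
from n import *
need([.466,-.155,.314],70)
a=manip.get_image("side")[140:260,285:405]
cv2.imwrite("pics/z2.png",cv2.resize(a,(480,480),interpolation=cv2.INTER_CUBIC))
```

```text
t 2.65 [ 0.4565 -0.1838  0.3151] F [ 0.13 -0.28 -0.68] w 0.002632682779395715 J [-23.  15. 108.   0.  56.  87.]
d [ 0.0009  0.0011 -0.0303] rot [ 0.     0.001 -0.005]
```

View pics/z2.png

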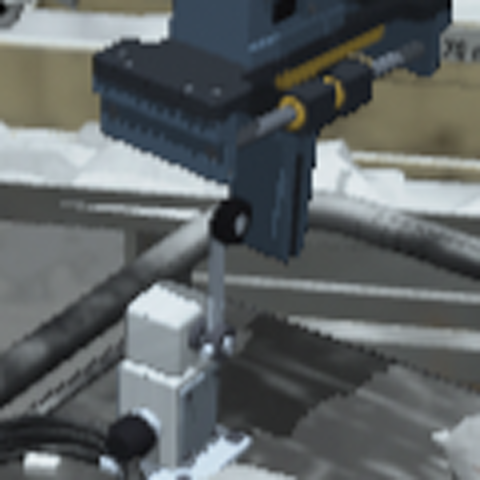

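The finger face stands just behind the roller, at about (345,196) in full-frame side pixels, and the arm is still upright. I'll push gently.

>>> servo_tool(deltas=[[0,0,0,-0.007,0,0,0],[0,0,0,-0.014,0,0,0],[0,0,0,-0.021,0,0,0],[0,0,0,-0.028,0,0,0],[0,0,0,-0.035,0,0,0]])

```text
t: 3.12
position: [0.468, -0.1508, 0.3145]
tool_rot: [-89.9, 0.1, 160.1]
contact_force: [-2.8, -3.0, -2.0]
grip_width: 0.008
```

Run:
```python
from n import *
need([.466,-.155,.314],70)
a=manip.get_image("side")[140:260,285:405]
cv2.imwrite("pics/z3.png",cv2.resize(a,(480,480),interpolation=cv2.INTER_CUBIC))
```

```text
t 3.1167 [ 0.468  -0.1508  0.3145] F [-2.8  -2.95 -2.  ] w 0.007594920393993673 J [-19.  15. 108.  -0.  56.  91.]
d [0.0004 0.0005 0.0046] rot [-0.002  0.002 -0.003]
```

View pics/z3.png

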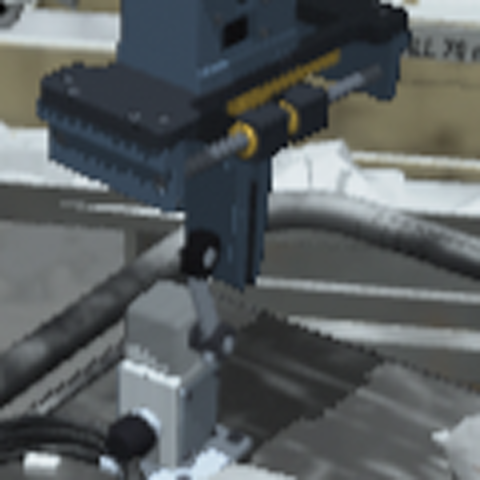

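The roller has moved to side (335.5,203.3), and the arm leans towards the gland.

Run:
```python
from h import *
d=np.array([np.cos(np.radians(70)),np.sin(np.radians(70)),0]);r=np.array([.466,-.155,.152])
for th in(0,.3,.4,.45,.5,.6,.7,.8,.9):
    print(th,round(70*np.sin(th),1),proj("side",r+d*.07*np.sin(th)+[0,0,.07*(np.cos(th)-1)]).round(1))
```

```text
0 0.0 [342.7 194.6]
0.3 20.7 [335.6 199.9]
0.4 27.3 [333.3 202.2]
0.45 30.4 [332.1 203.5]
0.5 33.6 [331.  204.8]
0.6 39.5 [328.9 207.7]
0.7 45.1 [326.9 210.7]
0.8 50.2 [325.  213.9]
0.9 54.8 [323.3 217.2]
```

>>> servo_tool(deltas=[[0,0,0,-0.006,0,0,0],[0,0,0,-0.012,0,0,0],[0,0,0,-0.018,0,0,0],[0,0,0,-0.018,0,0,0]])

```text
t: 3.5
position: [0.4745, -0.133, 0.3143]
tool_rot: [-89.8, 0.1, 160.2]
contact_force: [-2.9, -5.8, 0.1]
grip_width: 0.003
```

Run:
```python
from n import *
need([.466,-.155,.314],70)
a=manip.get_image("side")[140:260,285:405]
cv2.imwrite("pics/z4.png",cv2.resize(a,(480,480),interpolation=cv2.INTER_CUBIC))
```

```text
t 3.5 [ 0.4745 -0.133   0.3143] F [-2.89 -5.79  0.06] w 0.003381328833057946 J [-17.  16. 108.  -0.  56.  93.]
d [0.0005 0.0004 0.0236] rot [-0.004  0.005 -0.003]
```

View pics/z4.png

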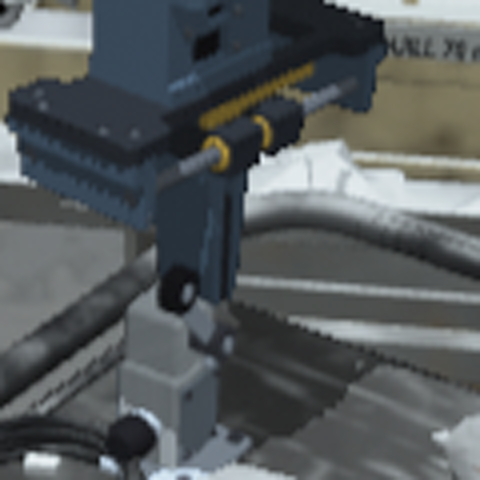

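Roller at about (330,212) in the side view, so the lean is 0.74–0.78 rad. About 6 N of force agrees with 45°, tripped and short of the stop. I'll back off slowly so the arm follows without overshooting.

>>> servo_tool(deltas=[[0,0,0,0.009,0,0,0],[0,0,0,0.018,0,0,0],[0,0,0,0.027,0,0,0],[0,0,0,0.036,0,0,0],[0,0,0,0.043,0,0,0]])

```text
t: 3.97
position: [0.4594, -0.1746, 0.3145]
tool_rot: [-89.9, 0.1, 160.1]
contact_force: [-0.2, -0.4, 0.1]
grip_width: 0.007
```

>>> servo_tool(deltas=[[0,0,0,0.005,0,0,0],[0,0,0,0.01,0,0,0],[0,0,0,0.017,0,0,0],[0,0,0,0.03,0,0,0],[0,0,0,0.05,0,0,0]])

```text
t: 4.38
position: [0.4424, -0.2216, 0.3145]
tool_rot: [-89.9, 0.1, 160.2]
contact_force: [1.3, -0.8, 0.4]
grip_width: 0.004
```

>>> servo_tool(deltas=[[0,0,-0.02,0,0,0,0],[0,0,-0.05,0,0,0,0],[0,0,-0.08,0,0,0,0],[0,0,-0.08,0,0,0,0],[0,0,-0.08,0,0,0,0]])

```text
t: 4.8
position: [0.4424, -0.2217, 0.3961]
tool_rot: [-89.9, 0.3, 160.2]
contact_force: [1.0, -0.2, 0.4]
grip_width: 0.004
```

Run:
```python
from n import *
need([.466,-.155,.314],70)
a=manip.get_image("side")[140:370,255:405]
cv2.imwrite("pics/z5.png",cv2.resize(a,None,fx=2.6,fy=2.6,interpolation=cv2.INTER_CUBIC))
```

```text
t 4.8 [ 0.4424 -0.2217  0.3961] F [ 1.04 -0.19  0.44] w 0.004273012547626456 J [-28.  11. 101.  -0.  68.  82.]
d [ 0.0009  0.082  -0.0709] rot [-0.002  0.005 -0.008]
```

View pics/z5.png

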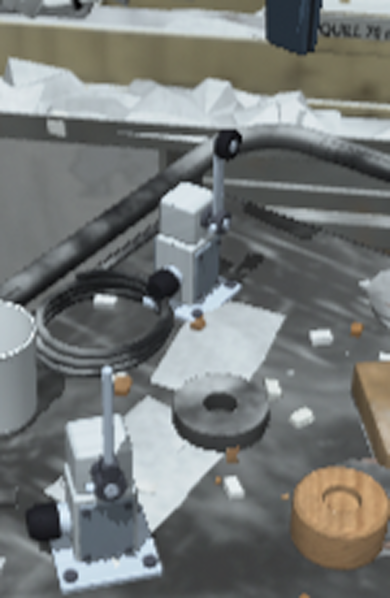

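The roller is back at about (343,196), its starting pixel, and the arm is upright. The rod is upright and untouched, and the gripper is clear.

```bash
python3 -c "
from rig import manip
print(manip.sign_off())"
```

```text
the job is handed in; nothing more can be done
None
```

I pushed the roller switch's arm towards its gland side until it leaned about 45°, then let it spring back upright, and handed the job in at about 4.8 s.

- **Lean:** at the furthest point it measured about 0.74 rad from the picture and 0.78 rad from the finger position. That is past the 0.45 trip point and short of 1.1. The push force was about 6 N, against the 5 N expected at 45°.
- **Return:** I backed the fingers off slowly, then lifted them clear. The last side picture shows the roller back at its starting pixel, about (343,196), and the rod switch's arm upright and untouched.
- **Disagreements:** my estimates of which way the housing faces differed, from -17° to -22°; I used -20°. Partway through the push, the roller's picture column suggested 0.3 rad while its row and the finger position suggested about 0.44. I never saw the trip itself; I inferred it from the lean.

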